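# Clamp the press plate on a deck repair

## Robot

A 6-joint arm with a two-finger parallel gripper is mounted at the origin on the work surface. World frame = base frame: x ahead of the robot, y to its left, z up, the work surface at z = 0. Lengths are in m, angles in rad, forces in N, time in s.
With the tool pointing down it reaches from about 0.25 to 0.725 m from the base axis. Payload 4 kg.
Tool frame: the origin (TCP) lies on the centre line of the jaws, within the pads' length; the fingertips stand 22 mm ahead of it and the grasp point (between the pads) lies 3 mm ahead of it; z points along the fingers, y is the line along which they close (so a half turn about z gives the same grasp; the last joint's range is limited). The gripper opens to 85 mm and grips with 20 to 120 N. Pads are 22 mm wide; open, the fingers measure 114 mm over their backs; the gripper's body (76 mm by 85 mm) begins 54 mm behind the grasp point. The pads swing forward as they close: fully open they stand 13 mm farther back than shut.
Start: joints at [-1.22, 0.241, 0.005, 1.335, 0, 1.571], TCP at [0.172, -0.47, 0.253] pointing down, gripper open.
Joint ranges: [-2.72, 2.72], [-1.05, 1.87], [-1.09, 1.28], [-1.99, 2.15], [-1.42, 1.44], [-3.14, 3.14]. Speed limits (rad/s): [2.79, 2.79, 3.14, 3.14, 3.14, 3.14].

## Interface

Orientations are given as a unit quaternion [x, y, z, w].
In Python, from workcell import bot gives the robot as it stands.
- The arm moves only by the shell command python3 -m inch 'ROWS'. ROWS is JSON, one flat list of numbers, 7 for each row, row after row: the shift along the world's x, y, z in mm, then the turn, a rotation vector about the world's x, y, z in rad, then the opening in per cent of the stroke, from 0 (shut) to 100 (fully open). A call has 1 to 8 rows; each row is the pose to reach, as a shift and turn from the pose commanded when the call began; what a row does not reach only later rows make up. A row lasts 1/12 s, in which the tool goes at most 41.7 mm and 7.16 degrees, less where a joint would pass 70% of its speed; a pose out of reach is approached as far as the arm can. A call with a gripper value outside its range is refused whole. The fingers move at their own pace and stop on an object; the grip force is fixed at half the most. Time passes only in rows, so rows that repeat a pose let the fingers close. It gives the time, the measured TCP pose, the force, the opening and the grip force at its end, in the units of the state.
- bot.get_obs(): the state, without advancing time (a new reading comes with each control period).
- bot.camera(name): name is "side" or "top"; returns the picture (420x560x3 uint8, blue, green, red); there is no depth.
- bot.camera_info(name): a dict with "intrinsics" (3x3 intrinsics, pixels), "distortion" ([k1, k2, p1, p2, k3] as OpenCV has them; the pictures are not rectified), "camera_from_world" (4x4, takes a point from world to camera coordinates). Camera axes: x right, y down, z forward; pixel columns grow to the right and rows downward; lengths in m; the calibration is good to about 2 mm. A picture is of the moment at which its call begins. camera_info takes no time and is no camera call.
- bot.job_done(): hands the job in; it is judged then, once.
Trained networks look in the newest picture that a camera, given by its name, has taken for a name from the list of things; names that differ only in an ending like _2 or _b are one class to them, and where a whole thing is asked for, a point or a joint stands for the part that bears it (a point fixed in the world has none). Each returns a list of dicts, best first, with "confidence" (0 to 1); they miss things now and then, are a little off and sometimes report something else, mostly with a low value. They report only what shows in the picture. A call takes as long as a camera call.
- bot.silhouettes(camera, target): "mask" (420x560 bool, what is visible of it) and "uv" ([column, row] in pixels, amid what is visible of it).
- bot.spot_point(camera, target): "uv" ([column, row] in pixels: a listed point, or the origin of a listed thing).
The state is a dict: "clock": time; "joint_pos": joint angles; "joint_vel": joint speeds; "tau": joint torques, N m; "eef_pos": TCP position; "tool_rot": TCP orientation; "ft_force": force on the tool from outside, world axes, zero at the start; "ft_torque": the same for the moment, N m; "grip_width": finger opening in m; "grasp_force": force on a finger pad.
Only numpy, scipy, OpenCV 4.12 (cv2) and the standard library are available. Lean on these libraries where they do the work, as an engineer would, in place of code of your own. Each camera call takes 0.05 s, during which the arm holds its last target. There are 200 camera calls.

## Task

First swing the hinged metal press plate over until it lies flat against the leaning skateboard deck. Then take the orange spring clamp off its rail by squeezing its handles, and clip it squarely over the top edges of deck and plate together, on the plate's yellow stripe, pushed well down with one jaw on each face. Leave it gripping there by itself, and leave the blue clamp and the white wheels where they are.

Things in the scene. Friction and masses are not known exactly. Their poses are not given: they have to be found in the camera images.
- deck: Fixed skateboard deck, 540 x 170 x 10 mm, long edge up, leaning 35 degrees from vertical, top edge nearer the robot. Origin: middle of the top edge, midway through the 18 mm stack of deck and closed press plate. z up the slope in its plane, y along the edge, x out of the graphic face (up, away from the robot). Deck: x -9 to +1 mm. Underside free to 65 mm below the edge.
- press (a joint): Press plate's hinge, rad: 0 = flat on the deck (stop), grows as it swings away from the robot, stop 1.1. Starts 0.8 to 1.05, so 11 to 25 degrees past upright, leaning away from the robot. Hinge line along the deck's y, at x = +5, z = -100 mm in the deck's frame. Stiff hinge: stays where left; about 1 to 2 N at the top moves it.
- press_top (a point): Middle of the free (top) edge of the aluminium press plate: 120 mm wide, 100 mm from hinge to free edge, 8 mm thick, 0.2 kg, yellow stripe 30 mm wide up its middle (y = 0 of the deck). z from hinge to free edge, y along the hinge. Closed, it fills x +1 to +9 mm, z 0 to -100 mm of the deck's frame.
- clamp_grip (a point): Orange spring clamp, peg type, 155 mm long, 24 mm wide, 0.14 kg: point midway between its handles. z from jaws to handles (up at the start), x along pivot and rail, y across the handles (squeeze line). Handles run from 36 mm below to 27 mm above, 47 mm wide here. Squeezed to the stop they are flat, parallel, 32 mm wide: 10 N at first, 16 N at the stop; grip with 30 N or more.
- clamp_jaws (a point): Orange clamp, midway between its jaw pads (pads 26 mm long, 24 mm wide), 112 mm below clamp_grip; same axes, which belong to the half on the -y side. The throat, which stops on the edge, is 37 mm above this point, the pads' tips 13 mm below. Pads stand 18 mm apart on the rail, 31 mm (34 at the tips) when fully squeezed. Gripping 18 mm, its z axis lies in the gripped plate's plane.
- clamp_jaw (a joint): Opening of the orange clamp, rad: 0 = gripping 18 mm (rail, or deck plus plate), 0.257 = handles fully squeezed, jaws fully open, -0.25 = shut empty. A spring closes it with about 12 N at the jaws.
- rail: Plywood rail 200 mm long (its y), 18 mm thick (x), top edge 90 mm above the table, steel foot 75 mm wide; origin under its centre. Fixed; stands to the left or right, with yaw. Both clamps sit upright astride its top, throats on the edge, about 100 mm apart, in either order.
- spare_grip (a point): Same point of the blue spring clamp, like the orange one; not to be moved.
- wheel0_c (a point): White skateboard wheel, 54 mm diameter, 32 mm high, lying in a black tray; its centre. To be left alone.
- wheel1_c (a point): Second wheel, the same.
- wheel2_c (a point): Third wheel, the same.

How it is judged:
By the outcome, as a careful person would: the job done as asked, in the order asked, and still so for the second after the job is handed in, with the robot touching nothing.
It also fails if it takes over 64 s, if anything falls off the work surface, if the arm or the gripper's body presses on something with over 40 N, if the wrist force passes 120 N, or if a joint passes its speed limit or range.

## Working session

There is one attempt and no reset: what is moved stays moved. The work goes in short steps, Python scripts to look and compute and a shell command to move; the robot and the scene stay as the last step left them, time stands still between calls to the robot, and variables do not carry over. Pictures are saved under pics/ and viewed, at most 10 in all, crops included, and the job is handed in when it is done.

```bash
mkdir -p pics; ls
cat > h.py <<'E'
import numpy as np, cv2
from workcell import bot
from scipy.spatial.transform import Rotation as R
np.set_printoptions(precision=4,suppress=True)
def ray(c,uv):
    i=bot.camera_info(c); K=np.array(i["intrinsics"]);T=np.array(i["camera_from_world"])
    n=cv2.undistortPoints(np.array([[uv]],float),K,np.array(i["distortion"]))[0,0]
    d=T[:3,:3].T@np.array([n[0],n[1],1]); return -T[:3,:3].T@T[:3,3], d/np.linalg.norm(d)
def tri(uvs):
    A=np.zeros((3,3));b=np.zeros(3);rs=[ray(c,u) for c,u in uvs.items()]
    for o,d in rs:
        P=np.eye(3)-np.outer(d,d);A+=P;b+=P@o
    p=np.linalg.solve(A,b); return p,max(np.linalg.norm((np.eye(3)-np.outer(d,d))@(p-o)) for o,d in rs)
def proj(c,p):
    i=bot.camera_info(c);T=np.array(i["camera_from_world"])
    return cv2.projectPoints(np.array(p,float).reshape(-1,1,3),cv2.Rodrigues(T[:3,:3])[0],T[:3,3],np.array(i["intrinsics"]),np.array(i["distortion"]))[0][:,0]
def onz(c,uv,z):
    o,d=ray(c,uv); return o+d*(z-o[2])/d[2]
E
python3 - <<'E'
from h import *
for c in ("side","top"):
    cv2.imwrite(f"pics/{c}0.png",bot.camera(c))
    i=bot.camera_info(c);T=np.array(i["camera_from_world"]);print(c,-T[:3,:3].T@T[:3,3],T[2,:3])
names=["deck","press_top","clamp_grip","clamp_jaws","rail","spare_grip","wheel0_c"]
D={}
for n in names:
    for c in ("side","top"):
        D[n,c]=bot.spot_point(c,n)
        print(n,c,[(np.round(x["uv"],1),round(x["confidence"],2)) for x in D[n,c][:4]])
    if D[n,"side"] and D[n,"top"]: print("   ",*tri({c:D[n,c][0]["uv"] for c in("side","top")}))
print(bot.get_obs())
E
```

```text
pics
side [0.3717 0.7018 0.7407] [ 0.1337 -0.7423 -0.6566]
top [ 0.3692 -0.0082  1.0887] [ 0.1408  0.012  -0.99  ]
deck side [(array([251.9, 179.1]), 0.92)]
deck top [(array([290.4, 173.1]), 0.56)]
    [ 0.5719 -0.03    0.169 ] 0.0007458000703172705
press_top side [(array([205.3, 170.1]), 0.8)]
press_top top [(array([293.2, 130.3]), 0.97)]
    [ 0.6708 -0.037   0.1746] 0.0007562620889401619
clamp_grip side [(array([326.9, 267.9]), 0.9)]
clamp_grip top [(array([193.2, 250.9]), 0.94)]
    [0.398  0.1846 0.1671] 0.002968921674178712
clamp_jaws side [(array([321.6, 311.4]), 0.94)]
clamp_jaws top [(array([203.5, 253.4]), 0.85), (array([192.4, 251.1]), 0.28)]
    [0.3987 0.1839 0.0479] 7.986424630608523e-05
rail side [(array([316.1, 356.8]), 0.96)]
rail top [(array([184., 257.]), 0.76)]
    [ 0.3954  0.2445 -0.0048] 0.004179307925204591
spare_grip side [(array([323.5, 325.1]), 0.56)]
spare_grip top [(array([143. , 255.2]), 0.85)]
    [0.3903 0.2959 0.1658] 0.0016903186163756904
wheel0_c side [(array([350.3, 170.1]), 0.67), (array([321.3, 323.6]), 0.47)]
wheel0_c top [(array([393.3, 264.2]), 0.79), (array([294.8, 128.6]), 0.18)]
    [ 0.3725 -0.2878  0.0291] 0.0029960308656957996
{'clock': 0.8, 'joint_pos': array([-1.22  ,  0.2406,  0.005 ,  1.3352,  0.    ,  1.5708]), 'joint_vel': array([ 0.0018, -0.0021, -0.0004,  0.0003, -0.0003, -0.0003]), 'tau': array([ -0.0002, -37.2154,  25.2678,   0.0009,  -0.0001,   0.    ]), 'eef_pos': array([ 0.1718, -0.4695,  0.2533]), 'tool_rot': array([0.9847, 0.1745, 0.    , 0.    ]), 'ft_force': array([-0.1077,  0.6597, -0.326 ]), 'ft_torque': array([0.0068, 0.0302, 0.0307]), 'grasp_force': 0.0, 'grip_width': 0.08558622417085093}
```

View pics/side0.png

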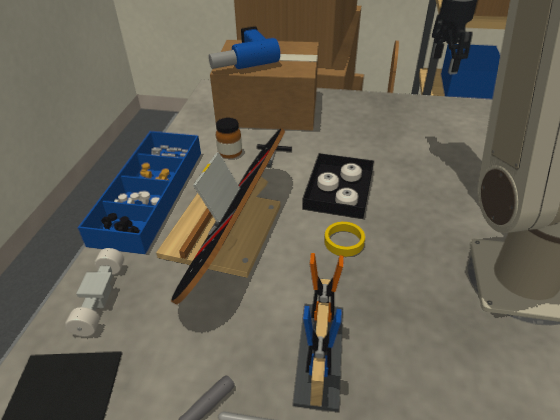

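View pics/top0.png

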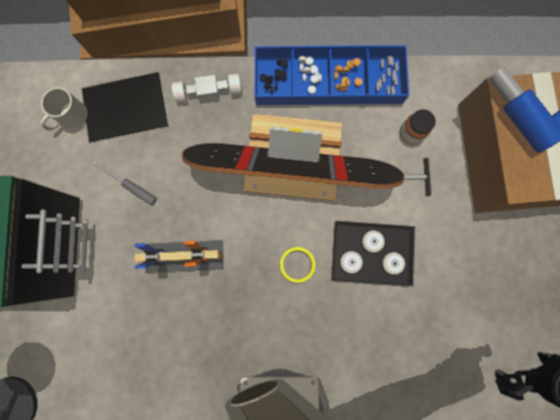

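The top view shows the press plate near (295,145), the deck edge through (290,173), the orange clamp at (193,251) with the blue one to its left at (143,255), and the wheels at (373,252). The networks' points agree with the picture. Next I need the yaws.

```bash
cat > m.py <<'E'
from h import *
t=bot.camera("top"); s=bot.camera("side")
md=bot.silhouettes("top","deck"); mp=bot.silhouettes("top","press_top"); ms=bot.silhouettes("side","deck");mps=bot.silhouettes("side","press_top")
E1={}
for c,m in(("top",md),("side",ms)):
    ys,xs=np.nonzero(m[0]["mask"]); k=xs if c=="top" else ys
    E1[c]=[np.array([np.mean(xs[k==k.min()]),np.mean(ys[k==k.min()])]),np.array([np.mean(xs[k==k.max()]),np.mean(ys[k==k.max()])])]
print(E1)
# top: min col=+y end ; side: max row=+y end
a,ra=tri({"top":E1["top"][0],"side":E1["side"][1]});b,rb=tri({"top":E1["top"][1],"side":E1["side"][0]})
print("tips",a,ra,b,rb,"yaw",np.arctan2(-(a-b)[0],(a-b)[1]),np.linalg.norm(a-b),(a+b)/2)
for n,m in(("press top",mp),("press side",mps)):
    q=cv2.findContours(m[0]["mask"].astype(np.uint8),0,2)[0]; q=max(q,key=cv2.contourArea)
    print(n,m[0]["confidence"],cv2.approxPolyDP(q,3,True)[:,0].tolist())
# deck lower-row boundary (top edge of deck) line in top picture
M=md[0]["mask"]; P=[]
for u in range(235,350,3):
    r=np.nonzero(M[:,u])[0]
    if len(r): P.append(onz("top",(u,r.max()),0.16)[:2])
P=np.array(P); k=np.polyfit(P[:,1],P[:,0],1); res=P[:,0]-np.polyval(k,P[:,1]);print("edge slope dx/dy",k,res.std())
E
python3 m.py
```

```text
{'top': [array([181., 156.]), array([404. , 176.5])], 'side': [array([280.5, 129. ]), array([176.5, 302. ])]}
tips [0.6421 0.2375 0.0904] 0.006572396755287698 [ 0.5654 -0.2948  0.1311] 0.005532059219543638 yaw -0.14300156993641766 0.5393378896281763 [ 0.6037 -0.0286  0.1108]
press top 0.69 [[270, 128], [269, 156], [318, 160], [319, 132]]
press side 0.89 [[217, 152], [193, 185], [218, 222], [239, 187]]
edge slope dx/dy [0.1186 0.5643] 0.001306883909376522
```

```bash
python3 - <<'E'
from h import *
a,ra=tri({"top":(270,128),"side":(193,185)});b,rb=tri({"top":(319,132),"side":(217,152)})
print(a,ra,b,rb,(a+b)/2,np.linalg.norm(a-b),"dx/dy",(a-b)[0]/(a-b)[1])
# hypothesis check
O=np.array([.572,-.030,.169]);L=np.radians(35)
for psi in(-.119,-.135):
    Rz=R.from_euler('z',psi).as_matrix()
    x=Rz@[np.cos(L),0,np.sin(L)];y=Rz@[0,1,0];z=Rz@[-np.sin(L),0,np.cos(L)]
    print(psi,"x",x,"y",y,"z",z,"hinge",O+.005*x-.1*z)
    for c in("top","side"): print(c,proj(c,[O+s*y-0.005*x for s in(-.15,0,.15)]+[O+s*.265*y-.085*z for s in(-1,1)]).round(1).tolist())
    print("clamp grip final",O+.075*z)
E
python3 - <<'E'
import cv2
a=cv2.imread('pics/top0.png')[90:210,170:420]
cv2.imwrite('pics/crop.png',cv2.resize(a,None,fx=3.2,fy=3.2,interpolation=cv2.INTER_CUBIC))
E
```

```text
[0.6784 0.0156 0.1744] 0.002307435352561991 [ 0.6626 -0.0945  0.1827] 0.0003637057234590413 [ 0.6705 -0.0395  0.1785] 0.11150641735092498 dx/dy 0.14417952513680019
-0.119 x [ 0.8134 -0.0972  0.5736] y [0.1187 0.9929 0.    ] z [-0.5695  0.0681  0.8192] hinge [ 0.633  -0.0373  0.09  ]
top [[357.0, 182.8], [290.2, 175.5], [223.9, 168.3], [401.6, 172.0], [183.9, 148.4]]
side [[275.5, 142.1], [253.5, 180.5], [225.8, 228.7], [269.9, 137.7], [176.1, 294.1]]
clamp grip final [ 0.5293 -0.0249  0.2304]
-0.135 x [ 0.8117 -0.1102  0.5736] y [0.1346 0.9909 0.    ] z [-0.5684  0.0772  0.8192] hinge [ 0.6329 -0.0383  0.09  ]
top [[356.9, 183.8], [290.2, 175.5], [224.1, 167.2], [401.8, 173.7], [184.4, 146.8]]
side [[276.5, 142.3], [253.5, 180.5], [224.5, 228.5], [271.5, 137.8], [174.1, 293.2]]
clamp grip final [ 0.5294 -0.0242  0.2304]
```

View pics/crop.png

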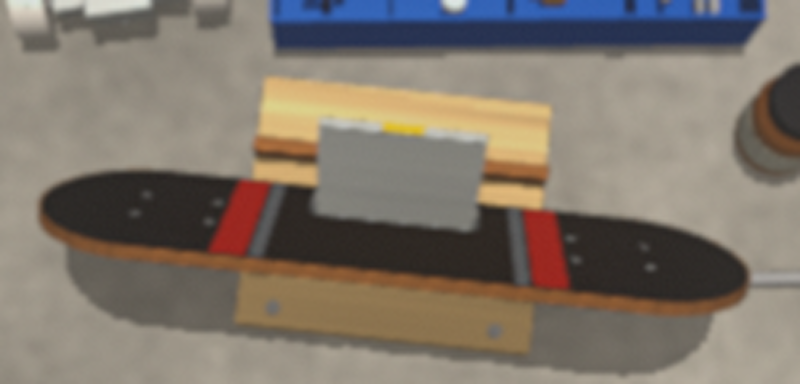

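```bash
python3 -m inch '[543,425,27,0,0,1.097,0, 543,425,27,0,0,1.097,0, 543,425,27,0,0,1.097,0, 543,425,27,0,0,1.097,0, 543,425,27,0,0,1.097,0, 543,425,27,0,0,1.097,0, 543,425,27,0,0,1.097,0, 543,425,27,0,0,1.097,0]'
```

```text
clock: 1.77
eef_pos: [0.4354, -0.2627, 0.2666]
tool_rot: [0.779, 0.628, 0.0, 0.0]
ft_force: [-0.1, -0.8, -0.7]
grip_width: -0.0003
grasp_force: 0.0
```

```bash
python3 -m inch '[277,216,18,0,0,0.09,0, 277,216,18,0,0,0.09,0, 277,216,18,0,0,0.09,0, 277,216,18,0,0,0.09,0, 277,216,18,0,0,0.09,0, 277,216,18,0,0,0.09,0, 277,216,18,0,0,0.09,0, 277,216,18,0,0,0.09,0]'
```

```text
clock: 2.43
eef_pos: [0.6979, -0.058, 0.2835]
tool_rot: [0.751, 0.66, 0.0, 0.0]
ft_force: [1.9, -0.8, 0.6]
grip_width: -0.0003
grasp_force: 0.0
```

```bash
python3 -m inch '[21,11,0,0,0,0,0, 21,11,0,0,0,0,0, 21,11,-40,0,0,0,0, 21,11,-80,0,0,0,0, 21,11,-113,0,0,0,0, 21,11,-113,0,0,0,0, 21,11,-113,0,0,0,0]'
python3 - <<'E'
from h import *
cv2.imwrite("pics/s1.png",bot.camera("side"))
E
```

```text
clock: 3.02
eef_pos: [0.7154, -0.049, 0.1681]
tool_rot: [0.752, 0.659, -0.002, -0.002]
ft_force: [0.4, -0.1, 2.3]
grip_width: -0.0001
grasp_force: 0.0
```

View pics/s1.png

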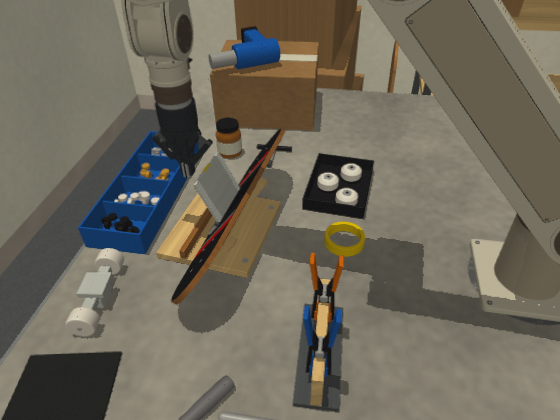

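```bash
python3 -m inch '[-13,2,2,0,0,0,0, -26,3,4,0,0,0,0, -39,5,9,0,0,0,0, -52,7,14,0,0,0,0, -64,8,17,0,0,0,0, -77,10,16,0,0,0,0, -90,11,14,0,0,0,0, -90,11,14,0,0,0,0]'
```

```text
clock: 3.73
eef_pos: [0.6282, -0.0378, 0.1896]
tool_rot: [0.752, 0.66, 0.002, 0.002]
ft_force: [0.9, -1.1, 0.3]
grip_width: -0.0002
grasp_force: 0.0
```

```bash
python3 -m inch '[-7,1,-5,0,0,0,0, -14,2,-9,0,0,0,0, -20,3,-14,0,0,0,0, -22,3,-18,0,0,0,0, -22,3,-18,0,0,0,0]'
python3 - <<'E'
from h import *
bot.camera("top");bot.camera("side")
D={c:bot.spot_point(c,"press_top") for c in("top","side")};print(D)
if all(D.values()): print(tri({c:D[c][0]["uv"] for c in D}))
E
```

```text
clock: 4.15
eef_pos: [0.6067, -0.0348, 0.168]
tool_rot: [0.752, 0.66, 0.001, 0.001]
ft_force: [-0.1, 0.1, -0.5]
grip_width: -0.0002
grasp_force: 0.0
{'top': [], 'side': [{'uv': [249.2, 178.9], 'confidence': 0.62}]}
```

```bash
python3 -m inch '[-2,0,-2,0,0,0,0, -4,0,-4,0,0,0,0, -6,1,-5,0,0,0,0, -6,1,-5,0,0,0,0]'
```

```text
clock: 4.68
eef_pos: [0.602, -0.0344, 0.1629]
tool_rot: [0.752, 0.66, 0.002, 0.003]
ft_force: [5.1, -2.7, 0.8]
grip_width: -0.0004
grasp_force: 2.5
```

```bash
python3 -m inch '[-2,0,-2,0,0,0,0, -3,0,-3,0,0,0,0, -3,0,-3,0,0,0,0]'
python3 -m inch '[2,0,2,0,0,0,0, 8,0,8,0,0,0,0, 10,0,60,0,0,0,0, 10,0,100,0,0,0,0, -20,0,140,0,0,0,0, -60,30,140,0,0,0,0, -100,60,140,0,0,0,30, -140,90,140,0,0,0,80]'
python3 - <<'E'
from h import *
im=[bot.camera(c) for c in("side","top")]
big=np.hstack([cv2.resize(im[0][110:320,150:310],(400,525)),cv2.resize(im[1][100:205,170:420][:,85:165],(400,525))])
cv2.imwrite("pics/s2.png",big)
for n in("press_top","deck","clamp_grip","clamp_jaws"):
    D={c:bot.spot_point(c,n) for c in("top","side")};print(n,[(c,d[0]["uv"],d[0]["confidence"]) for c,d in D.items() if d])
    if all(D.values()): print(tri({c:D[c][0]["uv"] for c in D}))
E
```

```text
clock: 4.93
eef_pos: [0.6018, -0.0345, 0.1627]
tool_rot: [0.752, 0.659, 0.005, 0.005]
ft_force: [7.0, -3.1, 9.4]
grip_width: -0.0001
grasp_force: 5.4
clock: 5.6
eef_pos: [0.482, 0.0372, 0.2988]
tool_rot: [0.752, 0.659, 0.001, 0.001]
ft_force: [-1.0, 1.5, 0.9]
grip_width: 0.0235
grasp_force: 0.0
press_top [('top', [288.9, 173.1], 0.57), ('side', [248.3, 180.0], 0.93)]
(array([ 0.5754, -0.0263,  0.1682]), np.float64(0.002481815314169951))
deck [('side', [252.2, 179.7], 0.93)]
clamp_grip [('top', [143.5, 258.1], 0.6), ('side', [326.9, 268.8], 0.74)]
(array([0.3877, 0.2655, 0.2548]), np.float64(0.003605170547785068))
clamp_jaws [('side', [323.3, 311.4], 0.92)]
```

View pics/s2.png

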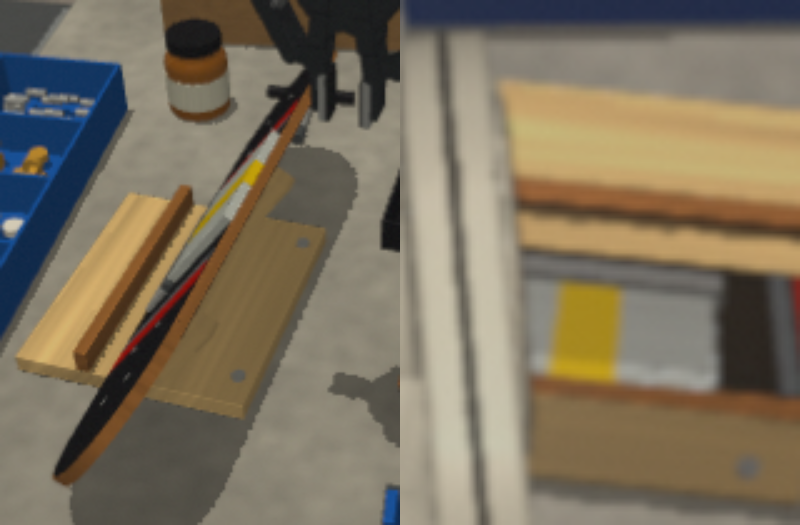

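The plate now lies flat on the deck, with its stripe showing at about (292,175) in the top image. Next is the clamp.

```bash
python3 -m inch '[-84,148,-10,0,0,0.197,100, -84,148,-10,0,0,0.197,100, -84,148,-10,0,0,0.197,100, -84,148,-10,0,0,0.197,100, -84,148,-10,0,0,0.197,100, -84,148,-10,0,0,0.197,100]'
python3 - <<'E'
from h import *
bot.camera("side")
D={}
for n in("clamp_grip","clamp_jaws","spare_grip","rail","clamp_jaw"):
    D[n]=bot.spot_point("side",n) if n!="clamp_jaw" else []
    for d in D[n]:
        z={"clamp_grip":.165,"spare_grip":.165,"clamp_jaws":.053,"rail":0}[n]
        print(n,np.round(d["uv"],1),round(d["confidence"],2),onz("side",d["uv"],z))
bot.camera("top")
for n in("rail","spare_grip"):
    m=bot.silhouettes("top",n)
    if m: print(n,m[0]["uv"],onz("top",m[0]["uv"],.16))
print("side expectation grip",proj("side",[[.398,.1846,.165],[.3987,.1839,.053]]))
E
```

```text
clock: 6.6
eef_pos: [0.3984, 0.1866, 0.2875]
tool_rot: [0.681, 0.732, -0.0, -0.0]
ft_force: [0.9, 0.0, 0.1]
grip_width: 0.0852
grasp_force: 0.0
clamp_grip [326.3 265.9] 0.68 [0.3965 0.1785 0.165 ]
clamp_jaws [322.6 310.6] 0.93 [0.3968 0.1857 0.053 ]
spare_grip [322.9 327.4] 0.9 [0.3891 0.2994 0.165 ]
spare_grip [250.  177.3] 0.44 [ 0.5778 -0.0404  0.165 ]
rail [320.4 355.6] 0.58 [0.3921 0.2438 0.    ]
rail [208.4, 258.9] [0.3835 0.1522 0.16  ]
side expectation grip [[325.0355 268.5001]
 [321.688  309.6731]]
```

```bash
python3 -m inch '[-1,-2,-40,0,0,0,100, -1,-2,-80,0,0,0,100, -1,-2,-110,0,0,0,100, -1,-2,-119,0,0,0,100, -1,-2,-119,0,0,0,100]'
python3 -m inch '[0,0,0,0,0,0,0, 0,0,0,0,0,0,0, 0,0,0,0,0,0,0, 0,0,0,0,0,0,0, 0,0,0,0,0,0,0, 0,0,0,0,0,0,0]'
```

```text
clock: 7.42
eef_pos: [0.3964, 0.1816, 0.1666]
tool_rot: [0.683, 0.73, -0.003, -0.001]
ft_force: [-0.9, 0.1, -0.5]
grip_width: 0.0856
grasp_force: 0.0
clock: 7.92
eef_pos: [0.4004, 0.1843, 0.1734]
tool_rot: [0.683, 0.73, 0.004, 0.001]
ft_force: [-3.0, -1.0, 16.5]
grip_width: 0.0301
grasp_force: 60.8
```

Run:
```python
from h import *
o=bot.get_obs();print(o["grip_width"],o["grasp_force"],o["ft_force"],o["ft_torque"])
im=bot.camera("side")[220:420,230:430]
cv2.imwrite("pics/s3.png",cv2.resize(im,(600,600),interpolation=cv2.INTER_CUBIC))
```

```text
0.03013746802109371 60.76410233974457 [-2.9971 -0.9734 16.5435] [-0.1727  1.0303  0.0434]
```

View pics/s3.png

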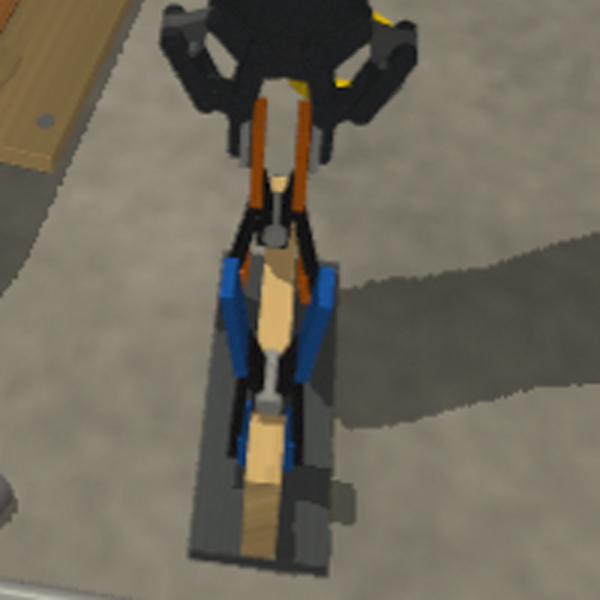

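```bash
python3 -m inch '[0,0,8,0,0,0,0, 0,0,18,0,0,0,0, 0,0,30,0,0,0,0, 0,0,50,0,0,0,0, 0,0,75,0,0,0,0, 0,0,105,0,0,0,0, 0,0,135,0,0,0,0, 0,0,135,0,0,0,0]'
python3 - <<'E'
from h import *
o=bot.get_obs();p=o["eef_pos"];Rm=R.from_quat(o["tool_rot"]).as_matrix();print(p,Rm[:,1],Rm[:,2],o["ft_force"],o["ft_torque"])
bot.camera("side");bot.camera("top")
for n in("clamp_grip","clamp_jaws"):
    D={c:bot.spot_point(c,n) for c in("top","side")};print(n,[(c,np.round(d[0]["uv"],1),d[0]["confidence"]) for c,d in D.items() if d])
    if all(D.values()):
        q,r=tri({c:D[c][0]["uv"] for c in D});print(q,r,"in tool",Rm.T@(q-p))
    for l in(.008,.12): print("exp",proj("side",[p+Rm[:,2]*l]))
im=bot.camera("side")[150:390,230:430]
cv2.imwrite("pics/s4.png",cv2.resize(im,(500,600),interpolation=cv2.INTER_CUBIC))
E
```

```text
clock: 8.63
eef_pos: [0.4008, 0.1842, 0.3108]
tool_rot: [0.683, 0.73, 0.006, 0.002]
ft_force: [1.5, 0.0, -0.6]
grip_width: 0.0301
grasp_force: 59.7
[0.4008 0.1842 0.3108] [0.9977 0.067  0.0119] [ 0.0116  0.0052 -0.9999] [ 1.4877  0.0476 -0.6281] [ 0.0548 -0.0613 -0.0263]
clamp_grip [('top', array([175.7, 251.3]), 0.56), ('side', array([334.7, 202.8]), 0.91)]
[0.3932 0.1872 0.3105] 0.0022409204214195446 in tool [ 0.0035 -0.0074  0.0002]
exp [[327.7609 204.8049]]
exp [[323.2537 257.5733]]
clamp_jaws [('top', array([191.4, 246.1]), 0.5), ('side', array([318.2, 258. ]), 0.83)]
[0.4104 0.1844 0.188 ] 9.386145963992297e-05 in tool [-0.001   0.0082  0.123 ]
exp [[327.7609 204.8049]]
exp [[323.2537 257.5733]]
```

View pics/s4.png

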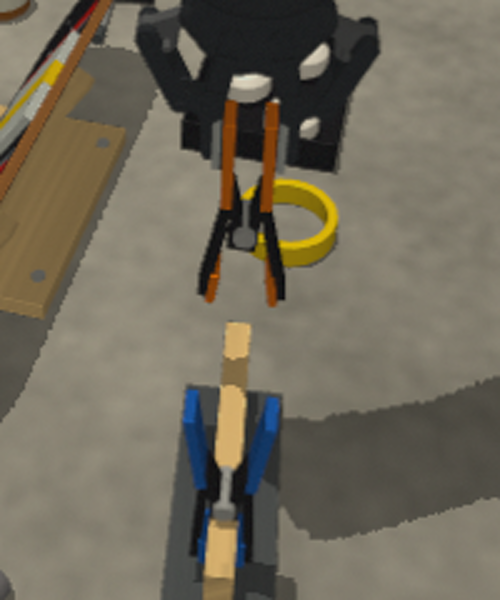

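```bash
cat > p.py <<'E'
from h import *
O=np.array([.5717,-.029,.167]);L=np.radians(35);psi=-.125
Rz=R.from_euler('z',psi).as_matrix()
dx=Rz@[np.cos(L),0,np.sin(L)];dy=Rz@[0,1,0];dz=Rz@[-np.sin(L),0,np.cos(L)]
Rt=np.column_stack([dy,dx,-dz])
def go(h,ox=0,oy=0): # h: jaws above edge
    o=bot.get_obs();p=o["eef_pos"];Rm=R.from_quat(o["tool_rot"])
    t=O+(h+.12)*dz+ox*dx+oy*dy
    return (t-p)*1000,(R.from_matrix(Rt)*Rm.inv()).as_rotvec()
E
python3 -c "
from p import *
print(go(.045),dx,dy,dz)"
```

```text
(array([  80.4722, -199.8167,   -0.3091]), array([-0.0168, -0.6142, -0.1856])) [ 0.8128 -0.1021  0.5736] [0.1247 0.9922 0.    ] [-0.5691  0.0715  0.8192]
```

```bash
python3 -m inch '[80,-200,0,-0.017,-0.614,-0.186,0, 80,-200,0,-0.017,-0.614,-0.186,0, 80,-200,0,-0.017,-0.614,-0.186,0, 80,-200,0,-0.017,-0.614,-0.186,0, 80,-200,0,-0.017,-0.614,-0.186,0, 80,-200,0,-0.017,-0.614,-0.186,0, 80,-200,0,-0.017,-0.614,-0.186,0, 80,-200,0,-0.017,-0.614,-0.186,0]'
python3 - <<'E'
from p import *
print("resid",go(.045))
s=bot.camera("side");t=bot.camera("top")
o=bot.get_obs();p=o["eef_pos"];Rm=R.from_quat(o["tool_rot"]).as_matrix()
for n in("clamp_grip","clamp_jaws","press_top","deck"):
    D={c:bot.spot_point(c,n) for c in("top","side")};print(n,[(c,np.round(d[0]["uv"],1),round(d[0]["confidence"],2)) for c,d in D.items() if d])
    if all(D.values()):
        q,r=tri({c:D[c][0]["uv"] for c in D});print(q,r,"in tool",Rm.T@(q-p))
a=cv2.resize(s[90:250,180:330],(560,597),interpolation=cv2.INTER_CUBIC)
b=cv2.resize(t[120:200,260:320],(240,320),interpolation=cv2.INTER_CUBIC);b=np.vstack([b,np.zeros((277,240,3),np.uint8)])
cv2.imwrite("pics/s5.png",np.hstack([a,b]))
E
```

```text
clock: 9.65
eef_pos: [0.477, -0.0175, 0.3028]
tool_rot: [0.716, 0.631, 0.199, 0.225]
ft_force: [0.5, -0.3, -0.9]
grip_width: 0.03
grasp_force: 59.9
resid (array([ 0.7562,  0.2804, -0.6031]), array([-0.001 , -0.0003,  0.001 ]))
clamp_grip [('side', array([295.8, 133.5]), 0.81)]
clamp_jaws [('top', array([287.6, 179.4]), 0.57), ('side', array([258.8, 164.6]), 0.85)]
[ 0.5513 -0.0226  0.2121] 0.001795271139323519 in tool [0.0025 0.0067 0.1174]
press_top [('top', array([292.8, 172.5]), 0.92), ('side', array([248.2, 181.8]), 0.58)]
[ 0.5789 -0.0354  0.1564] 0.0020594233525947137 in tool [-0.0069 -0.0017  0.1796]
deck [('top', array([291.8, 172.2]), 0.92), ('side', array([256.7, 165.6]), 0.7)]
[ 0.5635 -0.0324  0.2028] 0.0035419756574530084 in tool [-0.0057  0.0122  0.1327]
```

View pics/s5.png

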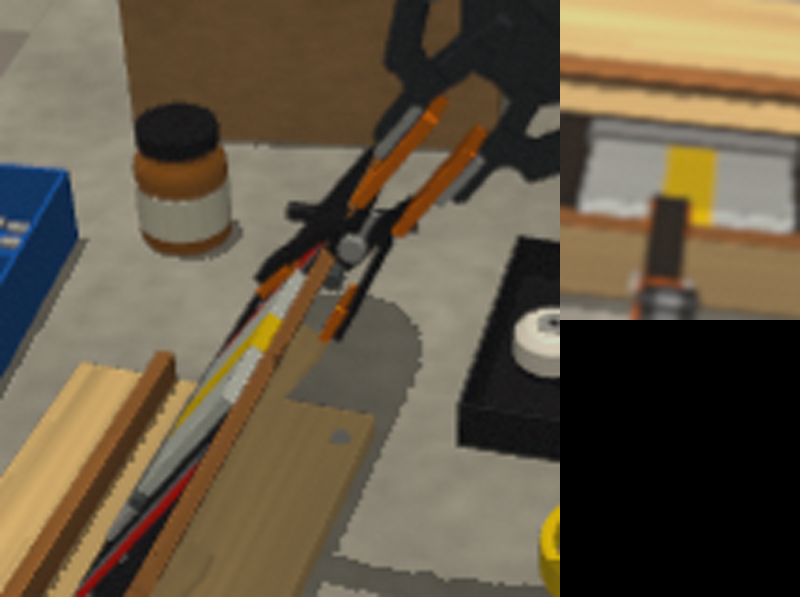

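Run:
```python
from p import *
p=bot.get_obs()["eef_pos"]
a=onz("top",(287.6,170),.212);b=onz("top",(292,174.5),.17)
print(a,b,"dy-coord: tcp",dy@(p-O),"jaw",dy@(a-O),"stripe",dy@(b-O))
# side-view check: pixels of crop -> full
f=lambda u,v:(180+u*150/560,90+v*160/597)
for n,q in(("jawmid",(299,312)),("edge",(275,338)),("handles",(461,120)),("pivot",(352,250))):
    o,d=ray("side",f(*q)); y0=b # intersect with plane deck y = stripe
    pt=o+d*((dy@(b-o))/(dy@d)); print(n,pt,"dx",dx@(pt-O),"dz",dz@(pt-O))
print("tcp dx dz",dx@(p-O),dz@(p-O))
```

```text
[ 0.57  -0.023  0.212] [ 0.5692 -0.0334  0.17  ] dy-coord: tcp 0.0007180814122488036 jaw 0.005744682586625884 stripe -0.004687509433348152
jawmid [ 0.5537 -0.0315  0.1838] dx -0.004725657624382697 dz 0.023867920715244562
edge [ 0.5686 -0.0333  0.1629] dx -0.00445851805692761 dz -0.0018740662551320537
handles [ 0.466  -0.0204  0.3164] dx -0.0010641050139073168 dz 0.18310890600620036
pivot [ 0.5226 -0.0276  0.2304] dx -0.0036929448323081704 dz 0.07995037363584291
tcp dx dz 0.001174810425915047 0.16613757074575083
```

```bash
python3 -m inch '[-1,-5,0,0,0,0,0, -2,-10,-1,0,0,0,0, 5,-11,-10,0,0,0,0, 12,-12,-21,0,0,0,0, 12,-12,-21,0,0,0,0]'
python3 - <<'E'
from p import *
s=bot.camera("side");t=bot.camera("top")
p=bot.get_obs()["eef_pos"];print("tcp d",dx@(p-O),dy@(p-O),dz@(p-O))
a=cv2.resize(s[110:200,210:300],(400,400),interpolation=cv2.INTER_CUBIC)
b=cv2.resize(t[130:190,265:325],(400,400),interpolation=cv2.INTER_CUBIC)
cv2.imwrite("pics/s6.png",np.hstack([a,b]))
E
```

```text
clock: 10.57
eef_pos: [0.4893, -0.0298, 0.2805]
tool_rot: [0.716, 0.631, 0.199, 0.225]
ft_force: [-0.3, -0.3, -2.0]
grip_width: 0.0296
grasp_force: 59.9
tcp d -0.0007321344287509056 -0.010789509750265425 0.1410936435411043
```

View pics/s6.png

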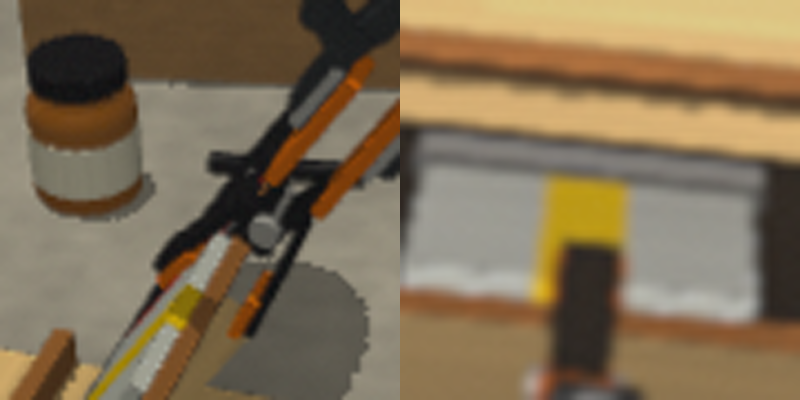

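```bash
python3 -m inch '[0,2,0,0,0,0,0, 6,1,-8,0,0,0,0, 12,1,-16,0,0,0,0, 17,0,-25,0,0,0,0, 17,0,-25,0,0,0,0]'
```

```text
clock: 11.08
eef_pos: [0.5067, -0.029, 0.2568]
tool_rot: [0.715, 0.631, 0.199, 0.225]
ft_force: [0.0, -0.2, -1.9]
grip_width: 0.03
grasp_force: 59.9
```

```bash
python3 -m inch '[5,-1,-7,0,0,0,0, 9,-1,-13,0,0,0,0, 12,-2,-17,0,0,0,0, 14,-2,-20,0,0,0,0, 16,-2,-23,0,0,0,0, 16,-2,-23,0,0,0,0]'
```

```text
clock: 11.58
eef_pos: [0.5229, -0.0311, 0.2351]
tool_rot: [0.715, 0.631, 0.2, 0.226]
ft_force: [-6.3, 0.6, 3.3]
grip_width: 0.0302
grasp_force: 61.0
```

```bash
python3 -m inch '[1,0,-1,0,0,0,0, 2,0,-2,0,0,0,0, 2,0,-2,0,0,0,0]'
python3 - <<'E'
from p import *
p=bot.get_obs()["eef_pos"];print("tcp d",dx@(p-O),dy@(p-O),dz@(p-O))
bot.camera("side");bot.camera("top")
for n in("clamp_grip","clamp_jaws"):
    D={c:bot.spot_point(c,n) for c in("top","side")}
    print(n,[(c,np.round(d[0]["uv"],1),round(d[0]["confidence"],2)) for c,d in D.items() if d])
E
```

```text
clock: 11.83
eef_pos: [0.5235, -0.0312, 0.235]
tool_rot: [0.715, 0.631, 0.2, 0.227]
ft_force: [-27.4, 1.2, 24.3]
grip_width: 0.0296
grasp_force: 65.2
tcp d 5.584712181126736e-05 -0.008163759811362857 0.08300482694074364
clamp_grip [('top', array([286.6, 189.3]), 0.72), ('side', array([274.7, 160.1]), 0.93)]
clamp_jaws [('top', array([291.6, 166.2]), 0.66), ('side', array([240.2, 186.9]), 0.93)]
```

```bash
python3 -m inch '[0,0,0,0,0,0,42, 1,0,-1,0,0,0,50, 2,0,-2,0,0,0,58, 2,0,-3,0,0,0,66, 2,0,-3,0,0,0,100, 2,0,-3,0,0,0,100, 2,0,-3,0,0,0,100, 2,0,-3,0,0,0,100]'
python3 - <<'E'
from p import *
s=bot.camera("side");t=bot.camera("top")
D={}
for n in("clamp_grip","clamp_jaws"):
    D={c:bot.spot_point(c,n) for c in("top","side")}
    if all(D.values()):
        q,r=tri({c:D[c][0]["uv"] for c in D});print(n,q,r,"deck frame",dx@(q-O),dy@(q-O),dz@(q-O))
E
```

```text
clock: 12.8
eef_pos: [0.5275, -0.0311, 0.2302]
tool_rot: [0.715, 0.631, 0.2, 0.226]
ft_force: [0.4, -0.0, -1.4]
grip_width: 0.0856
grasp_force: 0.0
clamp_grip [ 0.4636 -0.2426  0.0985] 0.0974725394133938 deck frame -0.10531393816337964 -0.2253869863612566 -0.009914959954248974
clamp_jaws [ 0.5937 -0.0375  0.1317] 0.00026633474624031066 deck frame -0.0014904873882319732 -0.005662545295694533 -0.04201746542387039
```

```bash
python3 -m inch '[-10,1,14,0,0,0,100, -28,3,40,0,0,0,100, -50,6,72,0,0,0,100, -70,9,100,0,0,0,100, -90,20,130,0,0,0,100, -110,10,150,0,0,0,100, -150,10,150,0,0,0,100, -180,10,150,0,0,0,100]'
python3 - <<'E'
from p import *
s=bot.camera("side");t=bot.camera("top")
for n in("clamp_grip","clamp_jaws","spare_grip"):
    D={c:bot.spot_point(c,n) for c in("top","side")}
    print(n,[(c,np.round(d[0]["uv"],1),round(d[0]["confidence"],2)) for c,d in D.items() if d])
    if all(D.values()):
        q,r=tri({c:D[c][0]["uv"] for c in D});print(n,q,r,"deck frame",dx@(q-O),dy@(q-O),dz@(q-O))
a=cv2.resize(s[110:230,190:310],(400,400),interpolation=cv2.INTER_CUBIC)
b=cv2.resize(t[130:210,255:335],(400,400),interpolation=cv2.INTER_CUBIC)
cv2.imwrite("pics/s7.png",np.hstack([a,b]))
E
```

```text
clock: 13.77
eef_pos: [0.3458, -0.0211, 0.3818]
tool_rot: [0.715, 0.63, 0.201, 0.227]
ft_force: [-0.5, -0.4, -0.1]
grip_width: 0.0854
grasp_force: 0.0
clamp_grip [('top', array([288.6, 189. ]), 0.8), ('side', array([274.4, 157.3]), 0.95)]
clamp_grip [ 0.5234 -0.0245  0.2321] 0.001680490277280963 deck frame -0.0023633299922413437 -0.0015151938055041044 0.08109231888177643
clamp_jaws [('top', array([295.4, 169.3]), 0.94), ('side', array([242.7, 191.7]), 0.6)]
clamp_jaws [ 0.5945 -0.0426  0.1223] 0.0023674832077182576 deck frame -0.005762043458717934 -0.010667049183105973 -0.05057845273893914
spare_grip [('top', array([351.4, 260. ]), 0.67), ('side', array([325.7, 325.6]), 0.92)]
spare_grip [ 0.3969 -0.3003 -0.6796] 0.008461563887234862 deck frame -0.5999272729302547 -0.29101415983494555 -0.6134227769164399
```

View pics/s7.png

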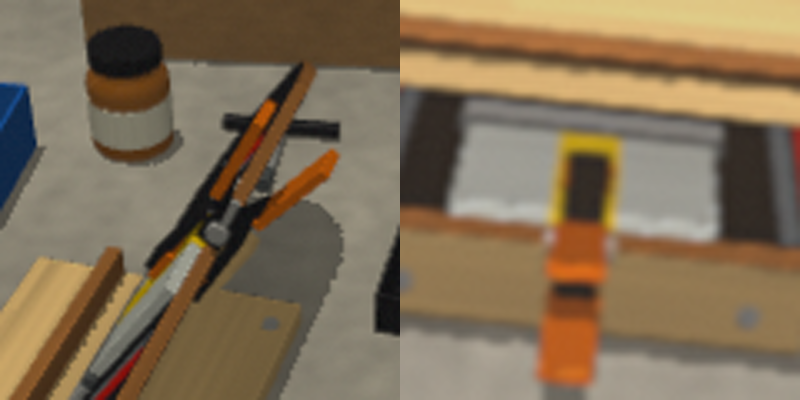

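The clamp sits centred on the stripe with yellow showing on both sides (about (588,185) in the right crop). It straddles deck and plate down to the throat, and the robot is clear.

```bash
python3 -c "
from workcell import bot
print(bot.job_done())"
```

```text
the job is handed in; nothing more can be done
None
```

The press plate is flat against the deck, and the orange clamp grips deck and plate together on the yellow stripe, pushed down to its throat; the arm did not touch the blue clamp or the wheels, and I handed the job in at about 14 s of the 64 s allowed (no verdict was returned).

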